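# Load the hexagonal paint jars into the bench mixer and start it

### The job

First make room on the grey mixer: loosen the orange clamp knob anticlockwise as far as it goes and push the retaining rail right back. Then put every hexagonal paint jar fully down into a cup, upright, one per cup (the cups stand at odd angles, so press and turn the jar in small steps until it drops in). Finally slide the retaining rail until its white pointer is at the red mark, turn the orange clamp knob clockwise until tight, and press the yellow, blue and green keys fully, in that order, one at a time, never the red one, and leave the yellow bottle and the drinks can where they are.

Things in the scene. Friction and masses are not known exactly. Their poses are not given: they have to be found in the camera images.
- jar_pink: Loose pink paint jar with a hexagonal body, 180 g; two or three of the four jars are there (None at the start: absent). Upright hexagonal prism 52 mm across its flats (60 mm across corners), 50 mm tall, then a round white cap 48 mm across up to 64 mm. Origin: centre of the underside; z up; x is at right angles to one pair of flats, the other pairs lie 60 and 120 degrees round.
- jar_teal: Loose teal paint jar with a hexagonal body, 180 g; two or three of the four jars are there (None at the start: absent). Upright hexagonal prism 52 mm across its flats (60 mm across corners), 50 mm tall, then a round white cap 48 mm across up to 64 mm. Origin: centre of the underside; z up; x is at right angles to one pair of flats, the other pairs lie 60 and 120 degrees round.
- jar_purple: Loose purple paint jar with a hexagonal body, 180 g; two or three of the four jars are there (None at the start: absent). Upright hexagonal prism 52 mm across its flats (60 mm across corners), 50 mm tall, then a round white cap 48 mm across up to 64 mm. Origin: centre of the underside; z up; x is at right angles to one pair of flats, the other pairs lie 60 and 120 degrees round.
- jar_amber: Loose amber paint jar with a hexagonal body, 180 g; two or three of the four jars are there (None at the start: absent). Upright hexagonal prism 52 mm across its flats (60 mm across corners), 50 mm tall, then a round white cap 48 mm across up to 64 mm. Origin: centre of the underside; z up; x is at right angles to one pair of flats, the other pairs lie 60 and 120 degrees round.
- mixer: Fixed grey bench mixer for paint jars. Origin on the table under the middle cup; x points from the cups to the retaining rail, y along the row of cups. Base plate: x -50 to 115 mm, y -150 to 235 mm, top 32 mm above the table. Three aluminium hexagonal cups on it at y = -92, 0, 92 mm: rim 52, inner floor 36 mm above the table, outside 68 mm across flats.
- mixer_cup0 (a point): Centre of the floor of cup 0 (at y = -92 mm of the mixer), a hexagonal recess 55 mm across flats, 16 mm deep. The axes are the mixer's: the cup itself was left turned to any angle, which no reading gives, and is stiff (0.6 N m). A jar enters only within 6 degrees of the cup's angle (repeats every 60), else its corners rest on the rim.
- mixer_cup1 (a point): Centre of the floor of cup 1 (at y = 0 mm of the mixer), a hexagonal recess 55 mm across flats, 16 mm deep. The axes are the mixer's: the cup itself was left turned to any angle, which no reading gives, and is stiff (0.6 N m). A jar enters only within 6 degrees of the cup's angle (repeats every 60), else its corners rest on the rim.
- mixer_cup2 (a point): Centre of the floor of cup 2 (at y = 92 mm of the mixer), a hexagonal recess 55 mm across flats, 16 mm deep. The axes are the mixer's: the cup itself was left turned to any angle, which no reading gives, and is stiff (0.6 N m). A jar enters only within 6 degrees of the cup's angle (repeats every 60), else its corners rest on the rim.
- rail (a joint): Slide of the retaining rail towards the cups, along the mixer's -x (m, 0 to 0.065); 0 is right back; starts at 0.02 to 0.04, at 0.055 the pointer meets the mark. 5 N of friction; stays where left. Blue foot 46 x 46 mm, top 44 mm above the table, carries the clamp knob to pull it by; steel bar 10 mm thick, 85 to 101 mm above the table, its front face 93 mm minus this value behind the cup centres.
- rail_pointer (a point): White pointer on the outer side of the rail's foot, at the level of the base plate's top, level in x with the clamp's axis; moves with the rail.
- mixer_mark (a point): Red mark line on the base plate; the pointer must stand beside it (same x in the mixer's frame). Axes are the mixer's.
- clamp (a joint): Turn of the orange clamp knob on the rail's foot (rad), clockwise seen from above as it grows; 0 is fully loose, 1.35 fully tight, stops at both; starts at 1.1 to 1.3. Friction 0.08 N m.
- clamp_grip (a point): Centre of the clamp knob's grip bar, 73 mm above the table: bar 46 mm long along this point's x, 11 mm thick along its y, 26 mm tall (60 to 86 mm above the table). Turns with the knob.
- key_yellow (a joint): Travel of the yellow key (m): 0 up, 0.006 fully down at about 5 N; springs back.
- key_yellow_top (a point): Centre of the top of the yellow key, far left (+x, +y) on the grey control box (120 x 120 mm, top 40 mm above the table), as this point's axes lie, which are the box's. Four keys in a square, 26 mm across, 52 mm apart, their tops 62 mm above the table; press straight down.
- key_blue (a joint): Travel of the blue key (m): 0 up, 0.006 fully down at about 5 N; springs back.
- key_blue_top (a point): Centre of the top of the blue key, far right (+x, -y) on the grey control box (120 x 120 mm, top 40 mm above the table), as this point's axes lie, which are the box's. Four keys in a square, 26 mm across, 52 mm apart, their tops 62 mm above the table; press straight down.
- key_red (a joint): Travel of the red key (m): 0 up, 0.006 fully down at about 5 N; springs back.
- key_red_top (a point): Centre of the top of the red key, near left (-x, +y) on the grey control box (120 x 120 mm, top 40 mm above the table), as this point's axes lie, which are the box's. Four keys in a square, 26 mm across, 52 mm apart, their tops 62 mm above the table; press straight down.
- key_green (a joint): Travel of the green key (m): 0 up, 0.006 fully down at about 5 N; springs back.
- key_green_top (a point): Centre of the top of the green key, near right (-x, -y) on the grey control box (120 x 120 mm, top 40 mm above the table), as this point's axes lie, which are the box's. Four keys in a square, 26 mm across, 52 mm apart, their tops 62 mm above the table; press straight down.
- bottle_yellow: Bystander: yellow paint bottle 44 mm across, 125 mm tall, standing near the jars. Origin at the underside.
- can: Bystander: drinks can 58 mm across, 150 mm tall, to the left. Origin at the underside.

How it is judged:
By the outcome, as a careful person would: the job done as asked, in the order asked, and still so for the second after the job is handed in, with the robot touching nothing.
Of jar_pink, jar_teal, jar_purple, jar_amber only 2 to 3 are there at a start; the rules pass over those that are not, and their reading is None.
At some moment in a run one of jar_pink, jar_teal, jar_purple, jar_amber may be knocked a few centimetres aside while the robot is not near it.
It also fails if it takes over 210 s, if anything falls off the work surface, if the arm or the gripper's body presses on something with over 40 N, if the wrist force passes 120 N, or if a joint passes its speed limit or range.

### The arm

A 7-joint arm with a two-finger parallel gripper is mounted at the origin on the work surface. World frame = base frame: x ahead of the robot, y to its left, z up, the work surface at z = 0. Lengths are in m, angles in rad, forces in N, time in s.
With the tool pointing down it reaches from about 0.425 to 0.825 m from the base axis. Payload 3.6 kg.
Tool frame: the origin (TCP) lies between the finger pads; the fingertips stand 8 mm ahead of it and the grasp point (between the pads) lies 11 mm behind it; z points along the fingers, y is the direction in which the jaws open and shut (so a half turn about z gives the same grasp; the last joint's range is limited). The gripper opens to 93 mm and grips with 3 to 60 N. Pads are 15 mm wide; open, the fingers measure 128 mm over their backs; the gripper's body (75 mm by 188 mm) begins 65 mm behind the grasp point.
Start: joints at [1.244, 0.615, -0.013, 1.423, 0.008, 1.103, -0.04], TCP at [0.193, -0.621, 0.227] pointing down, gripper open.
Joint ranges: [-3.12, 3.12], [-0.3, 2.06], [-1.34, 1.32], [0.26, 2.42], [-1.36, 4.5], [0.01, 1.98], [-2.84, 2.84]. Speed limits (rad/s): [2.79, 2.79, 3.14, 3.14, 3.14, 3.14, 3.14].

### API

Orientations are given as [roll, pitch, yaw] about the fixed x, y, z axes, in that order (R = Rz(yaw) Ry(pitch) Rx(roll)).
In Python, from plant import manip, eyes gives the robot as it stands.
- The arm moves only by the tool apply_moves, never from a script. Its argument "steps" is a list of rows, each a list of 6 numbers: the shift along the world's x, y, z in cm, then the turn, a rotation vector about the world's x, y, z in units of 5 degrees (1.0 is 5 degrees). In form: [[tx, ty, tz, rx, ry, rz], ...]. A call has 1 to 12 rows; each row is the pose to reach, as a shift and turn from the pose commanded when the call began; what a row does not reach only later rows make up. A row lasts 1/10 s, in which the tool goes at most 50 mm and 8.59 degrees, less where a joint would pass 70% of its speed; a pose out of reach is approached as far as the arm can. A call with a gripper value outside its range is refused whole. "jaw" is the gripper's target within -1 to 1 (fully open at 1, half-way at 0, shut at -1), set as the call begins (left out, the last holds). The fingers move at their own pace and stop on an object; "force" is the grip in N (left out, the last holds). Time passes only in rows, so rows that repeat a pose let the fingers close. It gives the time, the measured TCP pose, the force and the opening at its end, in the units of the state.
- manip.get_obs(): the state, without advancing time (a new reading comes with each control period).
- eyes.read_camera(name): name is "side" or "top" or "wrist"; returns the picture (384x512x3 uint8, red, green, blue); there is no depth.
- eyes.calibration(name): a dict with "fx", "fy", "cx", "cy" (pixels), "pose" (4x4, takes a point from camera to world coordinates); the wrist camera has in their place "tool_from_camera" (4x4, takes a point from camera to tool coordinates, whose origin is the TCP and whose axes are the flange's). Camera axes: x right, y down, z forward; pixel columns grow to the right and rows downward; lengths in m; the calibration is good to about 2 mm. A picture is of the moment at which its call begins: read the wrist's pose just before it. calibration takes no time and is no camera call.
- manip.job_done(): hands the job in, once; it reports no verdict.
The state is a dict: "clock": time; "q": joint angles; "joint_vel": joint speeds; "effort": joint torques, N m; "eef_pos": TCP position; "eef_rot": TCP orientation; "force": force on the tool from outside, world axes, zero at the start; "torque": the same for the moment, N m; "grip_width": finger opening in m.
Only numpy, scipy, OpenCV 4.12 (cv2) and the standard library are available. Lean on these libraries where they do the work, as an engineer would, in place of code of your own. Each camera call takes 0.05 s, during which the arm holds its last target. There are 200 camera calls.

## Working session

There is one attempt and no reset: what is moved stays moved. The work goes in short steps, Python scripts to look and compute and a tool call to move; the robot and the scene stay as the last step left them, time stands still between calls to the robot, and variables do not carry over. Pictures are saved under pics/ and viewed, about 12 in all and at most 16, crops included, and the job is handed in when it is done.

Besides the shell and the picture viewer there is one more tool, called after "Emit:" as name(argument=value, ...) on one line, values as JSON. apply_moves: Moves the arm, as the interface text tells. Its arguments: {"type":"object","properties":{"steps":{"type":"array","items":{"type":"array","items":{"type":"number"}}},"jaw":{"type":"number"},"force":{"type":"number"}},"required":["steps"]}

```bash
mkdir -p pics; ls; python3 - <<'E'
from plant import manip, eyes
import cv2, numpy as np
for n in ["side","top"]:
    im=eyes.read_camera(n); cv2.imwrite(f"pics/{n}0.png",cv2.cvtColor(im,cv2.COLOR_RGB2BGR))
    c=eyes.calibration(n); print(n,{k:np.round(v,3).tolist() for k,v in c.items()})
c=eyes.calibration("wrist"); print({k:np.round(v,3).tolist() for k,v in c.items()})
print(manip.get_obs())
a=cv2.imread("pics/side0.png");b=cv2.imread("pics/top0.png")
E
```

```text
pics
side {'fx': 395.756, 'fy': 395.756, 'cx': 253.857, 'cy': 197.33, 'pose': [[-0.999, -0.004, 0.036, 0.505], [-0.029, 0.699, -0.715, 0.753], [-0.022, -0.715, -0.699, 0.767], [0.0, 0.0, 0.0, 1.0]]}
top {'fx': 448.357, 'fy': 448.357, 'cx': 259.229, 'cy': 189.96, 'pose': [[0.016, -0.995, 0.101, 0.425], [-1.0, -0.015, 0.008, 0.033], [-0.006, -0.101, -0.995, 1.251], [0.0, 0.0, 0.0, 1.0]]}
{'fx': 297.149, 'fy': 297.149, 'cx': 254.177, 'cy': 191.328, 'tool_from_camera': [[-0.001, -0.953, -0.302, 0.085], [1.0, -0.001, -0.0, -0.0], [-0.0, -0.302, 0.953, -0.159], [0.0, 0.0, 0.0, 1.0]]}
{'clock': 0.1, 'q': array([ 1.24348645,  0.61582744, -0.01263618,  1.42471213,  0.00806346,
        1.10338329, -0.04038271]), 'joint_vel': array([-2.99488427e-04, -2.24592600e-03,  1.40290388e-05, -5.95329039e-03,
        5.53678689e-04,  5.31367207e-04, -5.79040665e-04]), 'effort': array([ 6.01186985e-04, -4.60045516e+01,  2.09841854e-01, -1.66245335e+01,
       -6.11425820e-02,  1.69623108e-02,  1.09437540e-04]), 'eef_pos': array([ 0.19242124, -0.62015403,  0.2256025 ]), 'eef_rot': array([-3.13931108e+00, -1.66293521e-05,  3.00892001e-01]), 'force': array([-0.2891012 , -0.37716468,  0.00370537]), 'torque': array([-0.00042866,  0.05350386, -0.05082507]), 'grip_width': 0.0932068219970958}
```

View pics/top0.png

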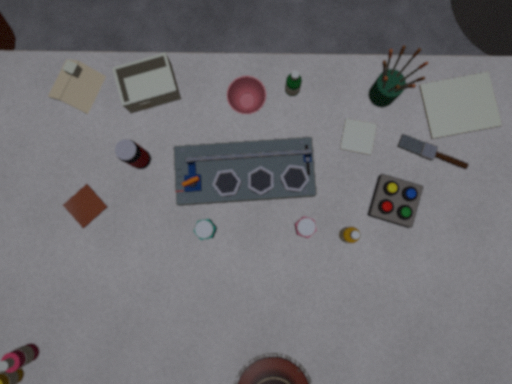

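View pics/side0.png

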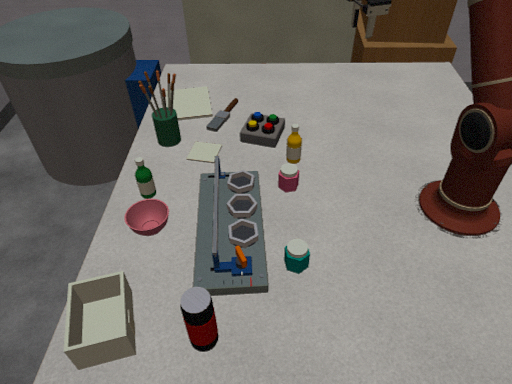

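The top view shows teal jar (205,229), pink jar (306,227), bottle (350,235), can (133,153), knob (190,182), cups (228,183), (261,180), (295,178) and key box (396,200). There are only two jars.

```bash
cat > h.py <<'E'
from plant import manip, eyes
import cv2, numpy as np
from scipy.spatial.transform import Rotation as R
def snap(n):
    o=manip.get_obs(); im=eyes.read_camera(n); c=eyes.calibration(n)
    if n=="wrist":
        T=np.eye(4); T[:3,:3]=R.from_euler("xyz",o["eef_rot"]).as_matrix(); T[:3,3]=o["eef_pos"]; P=T@np.array(c["tool_from_camera"])
    else: P=np.array(c["pose"])
    return im,c,P
def ray(c,P,u,v,z):
    d=P[:3,:3]@np.array([(u-c["cx"])/c["fx"],(v-c["cy"])/c["fy"],1]); return P[:3,3]+d*(z-P[2,3])/d[2]
def proj(c,P,p):
    q=np.linalg.inv(P)@np.append(p,1); return q[0]/q[2]*c["fx"]+c["cx"],q[1]/q[2]*c["fy"]+c["cy"]
def save(im,f,s=1,box=None):
    if box: im=im[box[1]:box[3],box[0]:box[2]]
    cv2.imwrite("pics/"+f,cv2.cvtColor(cv2.resize(im,None,fx=s,fy=s,interpolation=cv2.INTER_CUBIC),cv2.COLOR_RGB2BGR))
def mask(im,h0,h1,s=90,v=50,box=None,vmax=255):
    m=cv2.inRange(cv2.cvtColor(im,cv2.COLOR_RGB2HSV),(h0,s,v),(h1,255,vmax))
    if box: k=np.zeros_like(m);k[box[1]:box[3],box[0]:box[2]]=255;m&=k
    return m
def blobs(m,amin=15):
    cs,_=cv2.findContours(m,cv2.RETR_EXTERNAL,cv2.CHAIN_APPROX_NONE)
    return sorted([(cv2.contourArea(k),cv2.minAreaRect(k),k) for k in cs if cv2.contourArea(k)>=amin],key=lambda t:-t[0])
E
python3 - <<'E'
from h import *
im,c,P=snap("top")
save(im,"top1.png",4,(165,125,415,255)) if 0 else save(im,"top1.png",3.2,(165,125,415,255))
def rep(n,m,z,amin=8):
    for a,r,k in blobs(m,amin)[:3]: print(n,a,np.round(r[0],1),np.round(r[1],1),round(r[2]),ray(c,P,*r[0],z).round(4))
rep("knob",mask(im,3,16,150,90,(170,165,212,200)),.086)
rep("foot",mask(im,105,125,110,40,(170,150,212,200)),.044)
rep("caps",cv2.inRange(im,(170,170,170),(255,255,255))[...]&mask(im,0,180,0,0,(190,210,330,245)),.064)
B=(365,170,430,232)
rep("Y",mask(im,24,34,120,90,B),.062);rep("B",mask(im,105,125,120,60,B),.062);rep("R",mask(im,0,6,150,80,B)|mask(im,172,180,150,80,B),.062);rep("G",mask(im,50,85,100,40,B),.062)
m=mask(im,80,105,20,60,(165,130,325,215)); 
cs=blobs(cv2.morphologyEx(m,cv2.MORPH_CLOSE,np.ones((9,9))),500)
for a,r,k in cs: print("base",a,r,[ray(c,P,*p,.032).round(3).tolist() for p in cv2.boxPoints(r)])
E
```

```text
knob 46.0 [190.1 180.7] [ 4.  15.7] 63 [0.5643 0.2234 0.086 ]
foot 100.5 [191.2 170.2] [15.8 16.3] 82 [0.5981 0.2283 0.044 ]
foot 76.0 [193.7 187.9] [ 8.5 18.3] 63 [0.5498 0.2199 0.044 ]
Y 58.5 [392.  187.5] [9. 8.] 90 [ 0.5569 -0.3111  0.062 ]
B 75.0 [411. 193.] [9.8 9.8] 63 [ 0.543  -0.3612  0.062 ]
R 59.5 [386.5 206. ] [8. 9.] 90 [ 0.5074 -0.2958  0.062 ]
G 76.0 [405.5 211.5] [9.9 9.9] 45 [ 0.4936 -0.3458  0.062 ]
base 7822.0 ((244.301025390625, 170.58175659179688), (58.341827392578125, 138.70069885253906), 86.09950256347656) [[0.666, 0.282, 0.032], [0.698, -0.1, 0.032], [0.537, -0.111, 0.032], [0.505, 0.266, 0.032]]
```

View pics/top1.png

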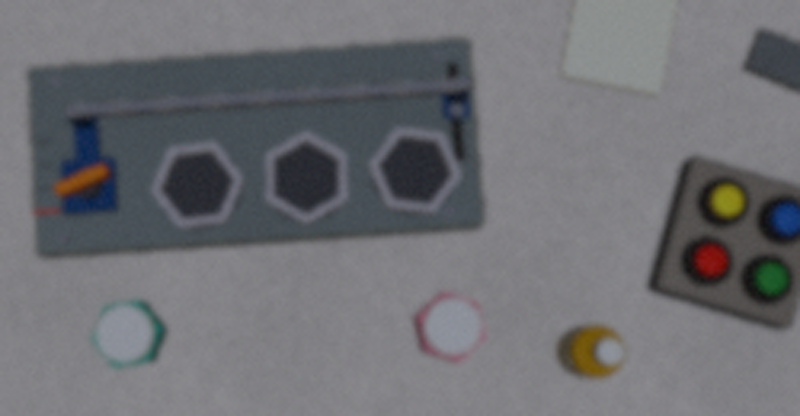

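Emit:
apply_moves(steps=[[26,37,2,0,0,8],[26,37,2,0,0,8],[26,37,2,0,0,8],[26,37,2,0,0,8],[26,37,2,0,0,8],[26,37,2,0,0,8],[26,37,2,0,0,8],[26,37,2,0,0,8],[26,37,2,0,0,8],[26,37,2,0,0,8],[26,37,2,0,0,8]], jaw=1)

```text
clock: 1.25
eef_pos: [0.4533, -0.2492, 0.2465]
eef_rot: [-3.141, -0.0, 1.003]
force: [-0.6, -0.6, 0.4]
grip_width: 0.0932
```

Emit:
apply_moves(steps=[[11,47,-3,0,0,10.4],[11,47,-3,0,0,10.4],[11,47,-3,0,0,10.4],[11,47,-3,0,0,10.4],[11,47,-3,0,0,10.4],[11,47,-3,0,0,10.4],[11,47,-3,0,0,10.4],[11,47,-3,0,0,10.4],[11,47,-3,0,0,10.4],[11,47,-3,0,0,10.4],[11,47,-3,0,0,10.4],[11,47,-3,0,0,10.4]])

```text
clock: 2.45
eef_pos: [0.5631, 0.2171, 0.2157]
eef_rot: [-3.14, 0.002, 1.905]
force: [-0.8, -0.5, -0.1]
grip_width: 0.0932
```

```bash
cat > look.py <<'E'
from h import *; import sys
im,c,P=snap("wrist"); o=manip.get_obs(); np.save("w.npy",im)
print(o["clock"],o["eef_pos"].round(4),np.degrees(o["eef_rot"]).round(1),o["q"].round(2),o["force"].round(1))
if len(sys.argv)>1: save(im,sys.argv[1]+".png",1.4)
E
cat >> look.py <<'E'
def bar(m,n,z,a=40):
    for A,r,k in blobs(m,a)[:2]:
        pts=np.array([ray(c,P,*p,z)[:2] for p in cv2.boxPoints(r)]); e=[pts[1]-pts[0],pts[2]-pts[1]]; e.sort(key=np.linalg.norm)
        print(n,A,"c",ray(c,P,*r[0],z).round(4),"len",[round(float(np.linalg.norm(x)),4) for x in e],"ang",round(float(np.degrees(np.arctan2(e[1][1],e[1][0]))),1))
bar(mask(im,3,16,150,90),"knob",.086); bar(mask(im,105,125,110,30),"foot",.044,300); bar(mask(im,172,180,120,80)|mask(im,0,2,120,80),"mark",.032,15)
E
python3 look.py knob0
```

```text
2.5 [0.5633 0.2158 0.2159] [-179.9    0.2  109. ] [-0.09  0.6  -0.52  1.57  0.33  1.06 -0.36] [ 0.8 -1.8  0.3]
knob 405.5 c [0.5626 0.2291 0.086 ] len [0.0104, 0.0478] ang -63.9
foot 790.5 c [0.5945 0.2371 0.044 ] len [0.0472, 0.0511] ang 24.8
foot 392.0 c [0.5513 0.2263 0.044 ] len [0.0209, 0.0451] ang 97.0
mark 1502.5 c [0.631  0.3806 0.032 ] len [0.0535, 0.0711] ang -43.4
```

View pics/knob0.png

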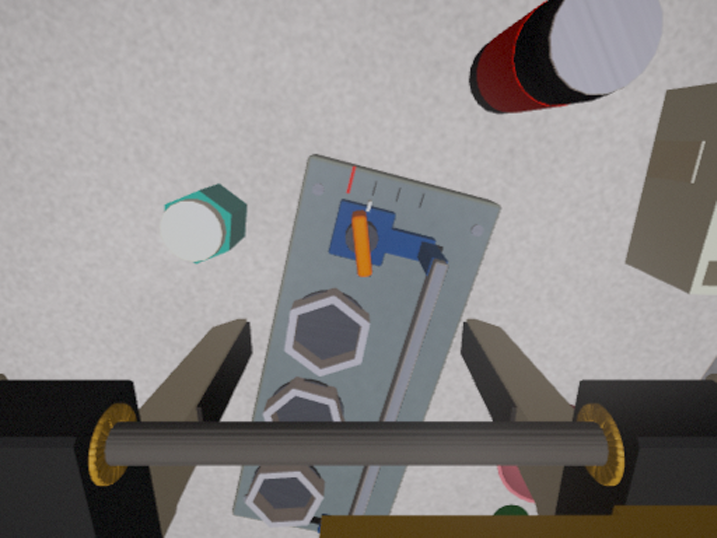

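Emit:
apply_moves(steps=[[0,1.1,-5,0,0,1.2],[0,1.1,-9,0,0,1.2],[0,1.1,-12,0,0,1.2],[0,1.1,-14,0,0,1.2],[0,1.1,-15,0,0,1.2],[0,1.1,-15,0,0,1.2],[0,1.1,-15,0,0,1.2]], jaw=-0.14)

```text
clock: 3.2
eef_pos: [0.5636, 0.2293, 0.0677]
eef_rot: [3.14, 0.001, 2.009]
force: [-0.6, -0.5, -0.4]
grip_width: 0.0427
```

Emit:
apply_moves(steps=[[0,0,0,0,0,0],[0,0,0,0,0,0],[0,0,0,0,0,0],[0,0,0,0,0,0],[0,0,0,0,0,0],[0,0,0,0,0,0],[0,0,0,0,0,0]], jaw=-1, force=25)

```text
clock: 3.9
eef_pos: [0.5624, 0.2303, 0.0684]
eef_rot: [3.141, 0.001, 2.011]
force: [-2.3, -1.6, 6.8]
grip_width: 0.011
```

Emit:
apply_moves(steps=[[0,0,0,0,0,1.1],[0,0,0,0,0,2.2],[0,0,0,0,0,3.3],[0,0,0,0,0,4.4],[0,0,0,0,0,5.5],[0,0,0,0,0,6.6],[0,0,0,0,0,7.7],[0,0,0,0,0,8.8],[0,0,0,0,0,9.9],[0,0,0,0,0,11],[0,0,0,0,0,12],[0,0,0,0,0,12]])

```text
clock: 5.1
eef_pos: [0.562, 0.2273, 0.0683]
eef_rot: [-3.135, -0.001, 3.058]
force: [-4.4, -5.9, 11.0]
grip_width: 0.0105
```

```bash
cat > st.py <<'E'
from h import *
o=manip.get_obs(); print(o["clock"],o["eef_pos"].round(4),np.degrees(o["eef_rot"]).round(1),"F",o["force"].round(1),"T",o["torque"].round(2),o["grip_width"].round(4),o["q"].round(2))
E
python3 st.py
```

```text
Traceback (most recent call last):
  File "st.py", line 2, in <module>
    o=manip.get_obs(); print(o["clock"],o["eef_pos"].round(4),np.degrees(o["eef_rot"]).round(1),"F",o["force"].round(1),"T",o["torque"].round(2),o["grip_width"].round(4),o["q"].round(2))
                                                                                                                                                 ^^^^^^^^^^^^^^^^^^^^^
AttributeError: 'float' object has no attribute 'round'
```

Emit:
apply_moves(steps=[[0,0,0,0,0,0.5],[0,0,0,0,0,1],[0,0,0,0,0,1.5],[0,0,0,0,0,2],[0,0,0,0,0,2]])

```text
clock: 5.6
eef_pos: [0.5621, 0.2266, 0.0683]
eef_rot: [-3.134, -0.002, -3.052]
force: [-4.7, -6.8, 11.5]
grip_width: 0.0107
```

```bash
sed -i 's/o\["grip_width"\].round(4)/round(o["grip_width"],4)/' st.py; python3 st.py
```

```text
5.6 [0.5621 0.2266 0.0683] [-1.796e+02 -1.000e-01 -1.749e+02] F [-4.7 -6.8 11.5] T [-1.34  0.8  -0.11] 0.0107 [ 0.02  0.86 -0.78  1.7   0.75  0.91  0.59]
```

Emit:
apply_moves(steps=[[0,0,0,0,0,0.4],[0,0,0,0,0,0.8],[0,0,0,0,0,1],[0,0,0,0,0,1]])

```text
clock: 6.0
eef_pos: [0.5623, 0.2266, 0.0683]
eef_rot: [-3.135, -0.003, -2.968]
force: [-4.2, -6.4, 11.9]
grip_width: 0.0118
```

```bash
python3 st.py
```

```text
6.0 [0.5623 0.2266 0.0683] [-179.6   -0.2 -170.1] F [-4.2 -6.4 11.9] T [-1.31  0.76 -0.61] 0.0118 [ 0.03  0.87 -0.8   1.7   0.76  0.92  0.66]
```

Emit:
apply_moves(steps=[[0,0,0,0,0,-0.7],[0.4,0.03,0,0,0,-0.7],[0.8,0.07,0,0,0,-0.7],[1.2,0.1,0,0,0,-0.7],[1.6,0.13,0,0,0,-0.7],[1.8,0.15,0,0,0,-0.7],[1.8,0.15,0,0,0,-0.7]])

```text
clock: 6.7
eef_pos: [0.5806, 0.2282, 0.0683]
eef_rot: [-3.134, -0.002, -3.028]
force: [-3.8, -6.4, 11.4]
grip_width: 0.011
```

```bash
python3 st.py; python3 - <<'E'
from h import *
c=eyes.calibration("wrist"); T=np.eye(4);T[:3,:3]=R.from_euler("xyz",np.radians([-179.9,.2,109.])).as_matrix();T[:3,3]=[.5633,.2158,.2159];P=T@np.array(c["tool_from_camera"])
a=ray(c,P,250.7,128.6,.032);b=ray(c,P,263.6,147,.032)
m=np.array([.9965,.083]); print(a,b,(b-a)[:2]@m)
E
```

```text
6.7 [0.5806 0.2282 0.0683] [-1.796e+02 -1.000e-01 -1.735e+02] F [-3.8 -6.4 11.4] T [-1.31  0.74 -0.25] 0.011 [ 0.02  0.88 -0.78  1.64  0.75  0.94  0.64]
[0.54317479 0.26183281 0.032     ] [0.56399185 0.24685553 0.032     ] 0.019501082602776578
```

Emit:
apply_moves(steps=[[0.4,0.03,0,0,0,0],[0.8,0.07,0,0,0,0],[1.2,0.1,0,0,0,0],[1.4,0.12,0,0,0,0],[1.5,0.13,0,0,0,0],[1.6,0.13,0,0,0,0],[1.7,0.14,0,0,0,0],[1.8,0.15,0,0,0,0],[1.8,0.15,0,0,0,0]])

```text
clock: 7.6
eef_pos: [0.5963, 0.2295, 0.0683]
eef_rot: [-3.133, -0.006, -3.027]
force: [-6.8, -7.9, 13.8]
grip_width: 0.0116
```

Emit:
apply_moves(steps=[[0.1,0.01,0,0,0,0],[0.2,0.02,0,0,0,0],[0.3,0.02,0,0,0,0],[0.3,0.02,0,0,0,0]])

```text
clock: 8.0
eef_pos: [0.5965, 0.2295, 0.0683]
eef_rot: [-3.132, -0.012, -3.026]
force: [-12.5, -8.5, 17.6]
grip_width: 0.0112
```

```bash
python3 st.py
```

```text
8.0 [0.5965 0.2295 0.0683] [-179.4   -0.7 -173.4] F [-12.5  -8.5  17.6] T [-1.79  2.58 -0.35] 0.0112 [ 0.02  0.91 -0.79  1.59  0.74  0.98  0.68]
```

Emit:
apply_moves(steps=[[-0.4,0,0,0,0,0],[-0.4,0,0,0,0,0],[-0.4,0,0,0,0,0]], jaw=-0.14)

```text
clock: 8.3
eef_pos: [0.5976, 0.234, 0.0683]
eef_rot: [3.14, 0.001, -3.025]
force: [-1.8, 2.2, 2.9]
grip_width: 0.0304
```

Emit:
apply_moves(steps=[[0,0,1,0,0,0],[0,0,4,0,0,0],[0,0,8,0,0,0],[0,0,12,0,0,0],[0,0,15,0,0,0],[0,0,15,0,0,0]])

```text
clock: 8.9
eef_pos: [0.5996, 0.2356, 0.2226]
eef_rot: [3.138, 0.01, -3.024]
force: [0.4, 0.7, -0.2]
grip_width: 0.0401
```

```bash
python3 st.py; python3 - <<'E'
from h import *
im,c,P=snap("top")
for n,u,v in [("teal",204.5,229),("pink",305.8,227)]: print(n,ray(c,P,u,v,.064).round(4))
m=np.array([.9965,.083]); o=np.array([.5727,.0392])
for n,u,v in [("c2",227.2,182.5),("c1",261,180.6),("c0",294.8,178.4)]: 
    p=ray(c,P,u,v,.052)[:2]; print(n,p.round(4))
save(im,"top2.png",4,(165,130,330,245))
E
```

```text
8.9 [0.5996 0.2356 0.2226] [ 179.8    0.6 -173.3] F [ 0.4  0.7 -0.2] T [ 0.06 -0.15 -0.  ] 0.0401 [ 0.06  0.75 -0.89  1.44  0.6   1.23  0.79]
teal [0.4392 0.1849 0.064 ]
pink [ 0.4486 -0.0822  0.064 ]
c2 [0.565  0.1288]
c1 [0.5715 0.0379]
c0 [ 0.5788 -0.0531]
```

View pics/top2.png

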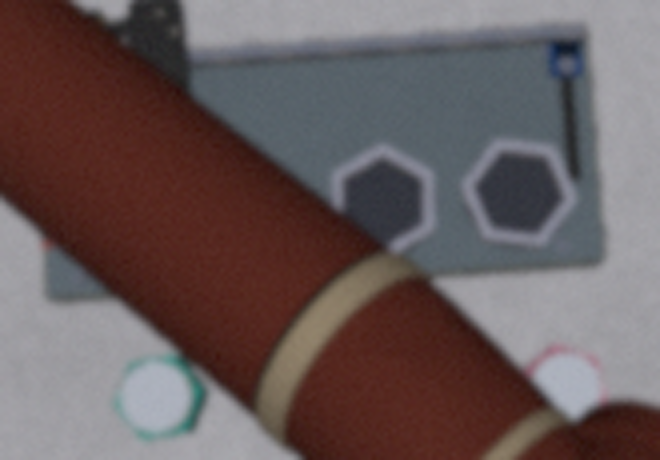

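Emit:
apply_moves(steps=[[0.5,-5,2,0,0,0],[0.5,-10,3,0,0,0],[0.5,-15,3,0,0,0],[0.5,-19.5,3,0,0,0],[0.5,-19.5,3,0,0,0],[0.5,-19.5,3,0,0,0],[0.5,-19.5,3,0,0,0]], jaw=1)

```text
clock: 9.65
eef_pos: [0.6019, 0.04, 0.2461]
eef_rot: [3.14, -0.001, -3.022]
force: [-0.6, -0.1, -0.5]
grip_width: 0.0904
```

```bash
python3 look.py cups0
```

```text
9.7 [0.602  0.0406 0.2463] [ 179.9   -0.  -173.1] [ 0.42  0.68 -0.94  1.52  0.57  1.24  1.09] [ 0.6 -0.8  0.5]
knob 405.0 c [0.5976 0.2233 0.086 ] len [0.0212, 0.0468] ang -174.7
foot 792.5 c [0.6128 0.2237 0.044 ] len [0.044, 0.0863] ang 172.5
mark 1169.0 c [0.6419 0.3764 0.032 ] len [0.0425, 0.0783] ang 21.4
mark 16.5 c [0.5425 0.2649 0.032 ] len [0.0025, 0.0204] ang 91.2
```

View pics/cups0.png

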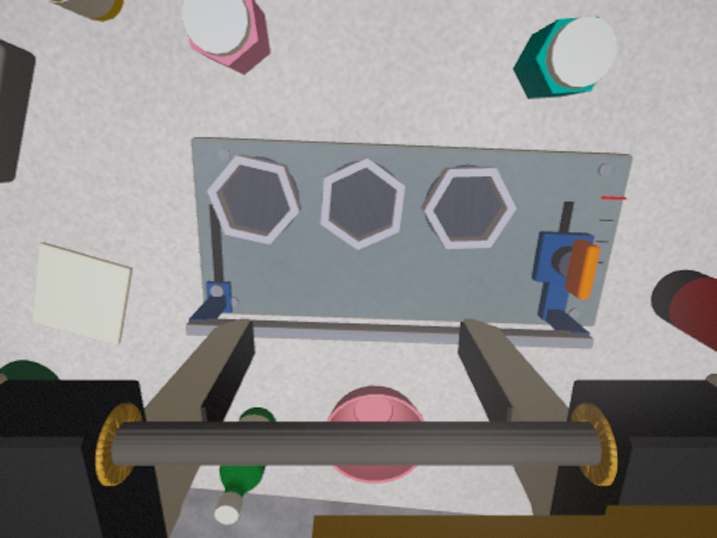

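```bash
cat > hexfit.py <<'E'
from h import *
def hexfit(pts):
    # pts: world xy of a hull; resample along perimeter, centroid, phase of the 6th harmonic -> corner direction
    h=cv2.convexHull(pts.astype(np.float32)*1000); M=cv2.moments(h); ct=np.array([M["m10"],M["m01"]])/M["m00"]
    p=h[:,0]-ct; t=np.linspace(0,2*np.pi,721)[:-1]
    # support widths: flats direction = narrowest width
    w=[np.ptp(p@np.array([np.cos(a),np.sin(a)])) for a in t]
    w3=np.array(w)[:360].reshape(3,120).mean(0); # fold on 60 deg
    f=np.fft.fft(w3)[1]; corner=-np.angle(f)*60/360*1.0
    return ct/1000, np.degrees(-np.angle(f))/6, min(w), max(w), np.degrees(t[np.argmin(w3)])
E
python3 - <<'E'
from hexfit import *
c=eyes.calibration("wrist"); im=np.load("w.npy")
T=np.eye(4);T[:3,:3]=R.from_euler("xyz",np.radians([179.9,0,-173.1])).as_matrix();T[:3,3]=[.602,.0406,.2463];P=T@np.array(c["tool_from_camera"])
g=cv2.cvtColor(im,cv2.COLOR_RGB2GRAY)
print([im[int(v/1.4),int(u/1.4)].tolist() for u,v in [(213,205),(300,260),(255,205),(385,168)]])
for n,(u,v) in {"c0":(254,199),"c1":(363,203),"c2":(471,207)}.items():
    u,v=int(u/1.4),int(v/1.4); b=(u-36,v-36,u+36,v+36)
    m=np.zeros_like(g); s=np.s_[b[1]:b[3],b[0]:b[2]]
    m[s]=np.where(g[s]>140,255,0)
    k=max(blobs(m,50),key=lambda t:t[0])[2][:,0]
    w=np.array([ray(c,P,x,y,.052)[:2] for x,y in k])
    ct,corner,wmin,wmax,flat=hexfit(w); print(n,ct.round(4),"corner",round(corner,1),"flat",flat,round(wmin,1),round(wmax,1))
save(im,"jars0.png",5,(120,0,450,75)) if 0 else save(np.hstack([im[0:72,120:205],im[0:72,360:445]]),"jars0.png",4.5)
E
```

```text
[[160, 160, 169], [129, 138, 144], [92, 94, 104], [108, 113, 120]]
c0 [ 0.5772 -0.0536] corner 23.1 flat 54.0 70.7 94.3
c1 [0.5728 0.0423] corner 1.5 flat 31.0 69.4 79.8
c2 [0.5651 0.135 ] corner -21.7 flat 8.5 69.4 79.3
```

View pics/jars0.png

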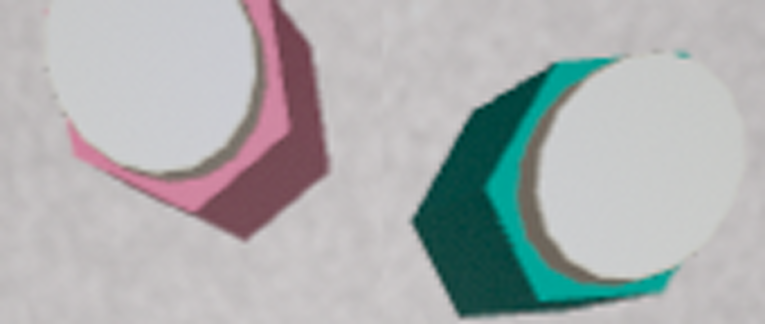

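```bash
cat > jarfit.py <<'E'
from h import *
from scipy.optimize import least_squares
def jarfit(corners,z=.05,dirn=None):
    # corners consecutive (world xy) of a regular hexagon R=30mm; dirn +1 ccw
    p=np.array(corners); L=np.linalg.norm(np.diff(p,axis=0),axis=1)
    cr=np.cross(p[1]-p[0],p[2]-p[1]); s=np.sign(cr)
    f=lambda x:(np.array([x[:2]+.030*np.array([np.cos(x[2]+s*i*np.pi/3),np.sin(x[2]+s*i*np.pi/3)]) for i in range(len(p))])-p).ravel()
    best=min((least_squares(f,[*p.mean(0),a]) for a in np.arange(6)),key=lambda r:r.cost)
    return best.x[:2].round(4),"corner",round(np.degrees(best.x[2])%60,1),"flat",round((np.degrees(best.x[2])+30)%60,1),"edges",(L*1000).round(1),"rms mm",round(1000*np.sqrt(2*best.cost/len(p)),2)
E
python3 - <<'E' 2>/dev/null
from jarfit import *
c=eyes.calibration("wrist")
T=np.eye(4);T[:3,:3]=R.from_euler("xyz",np.radians([179.9,0,-173.1])).as_matrix();T[:3,3]=[.602,.0406,.2463];P=T@np.array(c["tool_from_camera"])
for n,k in {"teal":[(399,14),(383.2,41.6),(395.2,66.7),(422.8,64.7)],"pink":[(184.4,28.9),(164,47.1),(136.7,34.9)]}.items():
    print(n,*jarfit([ray(c,P,*q,.05)[:2] for q in k]))
E
```

```text
teal [0.439  0.1924] corner 40.7 flat 10.7 edges [29.5 30.1 30.3] rms mm 0.24
pink [ 0.4489 -0.0798] corner 13.5 flat 43.5 edges [29.3 30.6] rms mm 0.33
```

```bash
python3 - <<'E'
from hexfit import *
c=eyes.calibration("wrist"); im=np.load("w.npy")
T=np.eye(4);T[:3,:3]=R.from_euler("xyz",np.radians([179.9,0,-173.1])).as_matrix();T[:3,3]=[.602,.0406,.2463];P=T@np.array(c["tool_from_camera"])
g=cv2.resize(cv2.cvtColor(im,cv2.COLOR_RGB2GRAY),None,fx=4,fy=4,interpolation=cv2.INTER_LINEAR)
for n,(u,v) in {"c0":(254,199),"c1":(363,203),"c2":(471,207)}.items():
    m=cv2.inRange(g,0,125); f=np.zeros((m.shape[0]+2,m.shape[1]+2),np.uint8)
    cv2.floodFill(m,f,(int(u/1.4*4),int(v/1.4*4)),128); k=blobs(cv2.inRange(m,128,128),500)[0][2][:,0]
    w=np.array([ray(c,P,(x+.5)/4-.5,(y+.5)/4-.5,.052)[:2] for x,y in k])
    ct,corner,wmin,wmax,flat=hexfit(w); print(n,ct.round(4),"flat",round((corner+30)%60,1),flat,round(wmin,1),round(wmax,1))
E
```

```text
c0 [ 0.58   -0.0493] flat 53.8 53.5 54.3 61.5
c1 [0.5725 0.0425] flat 31.1 31.0 54.2 61.8
c2 [0.565  0.1344] flat 8.6 8.5 54.3 61.7
```

Emit:
apply_moves(steps=[[-16.3,15.2,0,0,0,-17.2],[-16.3,15.2,0,0,0,-17.2],[-16.3,15.2,0,0,0,-17.2],[-16.3,15.2,0,0,0,-17.2],[-16.3,15.2,0,0,0,-17.2],[-16.3,15.2,0,0,0,-17.2],[-16.3,15.2,0,0,0,-17.2],[-16.3,15.2,0,0,0,-17.2],[-16.3,15.2,0,0,0,-17.2],[-16.3,15.2,0,0,0,-17.2],[-16.3,15.2,0,0,0,-17.2],[-16.3,15.2,0,0,0,-17.2]], jaw=1)

```text
clock: 10.9
eef_pos: [0.4388, 0.1918, 0.2467]
eef_rot: [-3.141, -0.0, 1.765]
force: [0.1, -0.1, 0.2]
grip_width: 0.093
```

```bash
python3 look.py; python3 - <<'E'
from h import *
im=np.load("w.npy"); save(im,"teal1.png",1.4)
E
```

```text
10.95 [0.439  0.1914 0.2466] [-180.   -0.  101.] [-0.02  0.38 -0.61  1.86  0.26  0.98 -0.54] [-0.6  0.4 -0.2]
knob 469.0 c [0.5945 0.2308 0.086 ] len [0.0135, 0.0529] ang 4.4
knob 91.0 c [0.1583 0.0505 0.086 ] len [0.0047, 0.0524] ang 86.5
foot 855.0 c [0.6179 0.2318 0.044 ] len [0.0455, 0.0857] ang 4.8
mark 70.0 c [0.6594 0.3955 0.032 ] len [0.0167, 0.0606] ang -63.4
mark 26.0 c [ 0.47   -0.0806  0.032 ] len [0.0109, 0.0175] ang -79.6
```

View pics/teal1.png

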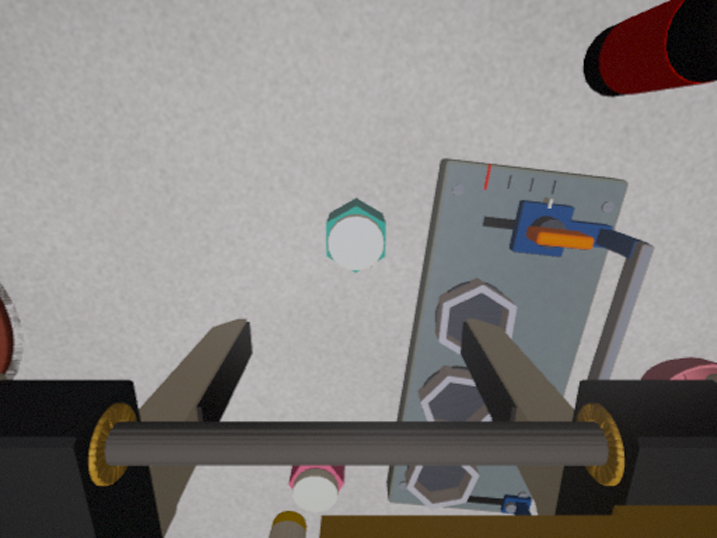

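Emit:
apply_moves(steps=[[0,-0.1,-5,0,0,0],[0,-0.1,-10,0,0,0],[0,-0.1,-14,0,0,0],[0,-0.1,-17,0,0,0],[0,-0.1,-19.5,0,0,0],[0,-0.1,-21,0,0,0],[0,-0.1,-22,0,0,0],[0,-0.1,-22,0,0,0],[0,-0.1,-22,0,0,0]])

```text
clock: 11.85
eef_pos: [0.4399, 0.1898, 0.027]
eef_rot: [3.141, -0.001, 1.759]
force: [0.4, 0.3, 0.5]
grip_width: 0.0927
```

Emit:
apply_moves(steps=[[0,0,0,0,0,0],[0,0,0,0,0,0],[0,0,0,0,0,0],[0,0,0,0,0,0],[0,0,0,0,0,0],[0,0,0,0,0,0],[0,0,0,0,0,0]], jaw=-1, force=30)

```text
clock: 12.55
eef_pos: [0.4394, 0.1893, 0.0267]
eef_rot: [-3.141, 0.0, 1.758]
force: [-0.2, -0.7, 1.9]
grip_width: 0.0516
```

Emit:
apply_moves(steps=[[0,0,1,0,0,0],[0,0,4,0,0,0],[0,0,8,0,0,0],[0,0,12,0,0,0],[0,0,12,0,0,0]])

```text
clock: 13.05
eef_pos: [0.4424, 0.1915, 0.1516]
eef_rot: [3.131, -0.003, 1.758]
force: [1.2, 0.6, -0.4]
grip_width: 0.0517
```

```bash
python3 st.py
```

```text
13.05 [0.4424 0.1915 0.1516] [179.4  -0.2 100.7] F [ 1.2  0.6 -0.4] T [ 0.02 -0.12 -0.04] 0.0517 [-0.07  0.51 -0.55  1.99  0.39  0.74 -0.67]
```

Emit:
apply_moves(steps=[[4,-1.8,0,0,0,-0.4],[8,-3.5,0,0,0,-0.4],[12.6,-5.5,0,0,0,-0.4],[12.6,-5.5,0,0,0,-0.4],[12.6,-5.5,0,0,0,-0.4],[12.6,-5.5,0,0,0,-0.4],[12.6,-5.5,0,0,0,-0.4]])

```text
clock: 13.75
eef_pos: [0.5641, 0.1355, 0.1465]
eef_rot: [-3.14, -0.0, 1.726]
force: [0.6, 0.5, -1.0]
grip_width: 0.052
```

```bash
python3 st.py;python3 look.py cup2a
```

```text
13.75 [0.5641 0.1355 0.1465] [-179.9   -0.    98.9] F [ 0.6  0.5 -1. ] T [-0.02 -0.11  0.05] 0.052 [ 0.05  0.65 -0.52  1.72  0.4   0.89 -0.49]
13.8 [0.5643 0.1355 0.1467] [-179.9   -0.    98.9] [ 0.05  0.65 -0.52  1.72  0.4   0.89 -0.49] [ 0.4 -0.6 -1.4]
knob 154.5 c [0.5984 0.2296 0.086 ] len [0.0106, 0.0468] ang 4.7
foot 4284.5 c [0.625  0.2324 0.044 ] len [0.0451, 0.0953] ang 4.8
mark 46.5 c [0.5418 0.2647 0.032 ] len [0.0022, 0.0211] ang 94.4
```

View pics/cup2a.png

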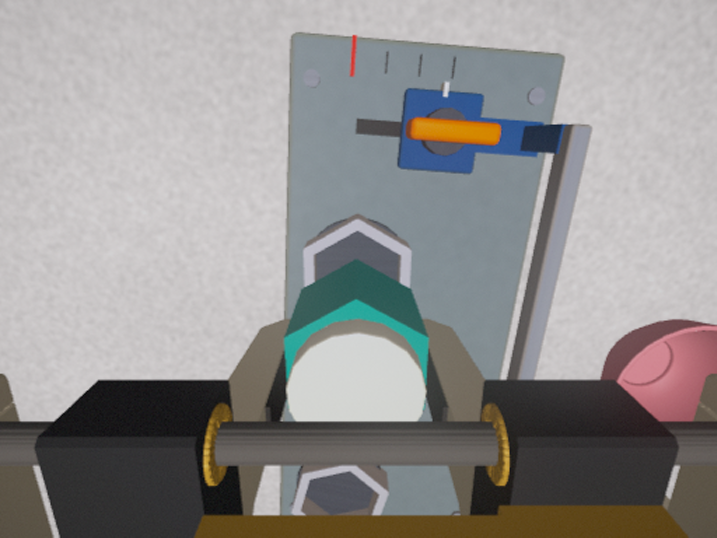

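Emit:
apply_moves(steps=[[0.05,-0.25,-3,0,0,0],[0.05,-0.25,-5,0,0,0],[0.05,-0.25,-6,0,0,0],[0.05,-0.25,-6.5,0,0,0],[0.05,-0.25,-6.8,0,0,0],[0.05,-0.25,-7.1,0,0,0],[0.05,-0.25,-7.4,0,0,0],[0.05,-0.25,-7.4,0,0,0]])

```text
clock: 14.6
eef_pos: [0.5663, 0.1319, 0.0727]
eef_rot: [3.141, -0.0, 1.723]
force: [-0.8, -0.4, -1.9]
grip_width: 0.0516
```

```bash
python3 st.py
```

```text
14.6 [0.5663 0.1319 0.0727] [180.   -0.   98.7] F [-0.8 -0.4 -1.9] T [-0.07 -0.07  0.01] 0.0516 [ 0.02  0.74 -0.47  1.78  0.47  0.74 -0.54]
```

Emit:
apply_moves(steps=[[0,0,-0.3,0,0,0],[0,0,-0.6,0,0,0],[0,0,-0.9,0,0,0],[0,0,-1.2,0,0,0],[0,0,-1.2,0,0,0]])

```text
clock: 15.1
eef_pos: [0.5664, 0.132, 0.0627]
eef_rot: [3.141, 0.001, 1.723]
force: [-3.3, -3.0, 11.2]
grip_width: 0.0516
```

```bash
python3 st.py
```

```text
15.1 [0.5664 0.132  0.0627] [1.80e+02 1.00e-01 9.87e+01] F [-3.3 -3.  11.2] T [-0.36  0.88 -0.03] 0.0516 [ 0.01  0.75 -0.46  1.78  0.48  0.72 -0.55]
```

Emit:
apply_moves(steps=[[0,0,0.2,0,0,0],[0,0,0.2,0,0,0],[0,0,0.2,0,0,0],[0,0,0.2,0,0,0],[0,0,3,0,0,0],[0,0,8,0,0,0],[0,0,13,0,0,0],[0,0,17,0,0,0],[0,0,17,0,0,0]], jaw=1)

```text
clock: 16.0
eef_pos: [0.5693, 0.134, 0.2369]
eef_rot: [3.129, -0.002, 1.723]
force: [-0.2, -0.4, 0.4]
grip_width: 0.0933
```

Emit:
apply_moves(steps=[[-11.7,-21,1,0,0,-5],[-11.7,-21,1,0,0,-5],[-11.7,-21,1,0,0,-5],[-11.7,-21,1,0,0,-5],[-11.7,-21,1,0,0,-5],[-11.7,-21,1,0,0,-5],[-11.7,-21,1,0,0,-5],[-11.7,-21,1,0,0,-5]])

```text
clock: 16.8
eef_pos: [0.4495, -0.0767, 0.2403]
eef_rot: [-3.141, -0.001, 1.289]
force: [-0.1, 0.2, -0.8]
grip_width: 0.0929
```

```bash
python3 look.py pink1
```

```text
16.85 [ 0.4497 -0.0764  0.2404] [-1.80e+02 -1.00e-01  7.39e+01] [ 0.48  0.33 -0.48  1.93  0.19  0.93 -0.37] [0.7 0.8 0.8]
foot 706.5 c [ 0.6828 -0.0824  0.044 ] len [0.0284, 0.052] ang -13.4
```

View pics/pink1.png

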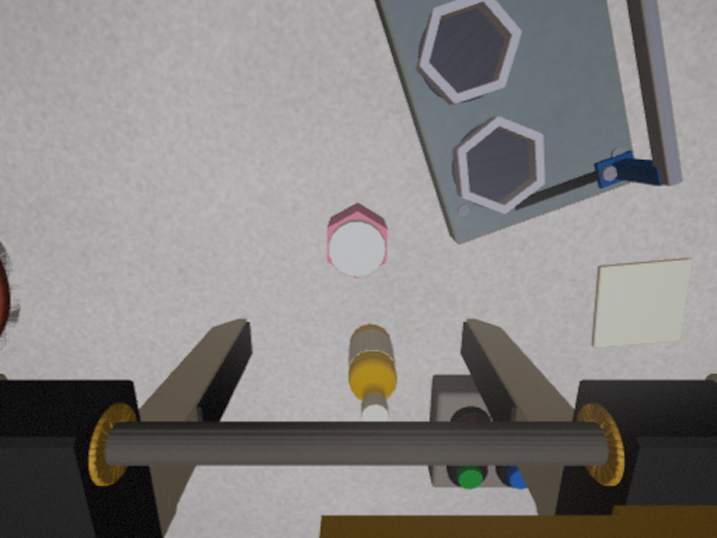

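Emit:
apply_moves(steps=[[-0.1,-0.45,-5,0,0,0],[-0.1,-0.45,-10,0,0,0],[-0.1,-0.45,-14,0,0,0],[-0.1,-0.45,-17,0,0,0],[-0.1,-0.45,-19.5,0,0,0],[-0.1,-0.45,-20.7,0,0,0],[-0.1,-0.45,-21.3,0,0,0],[-0.1,-0.45,-21.3,0,0,0],[-0.1,-0.45,-21.3,0,0,0]])

```text
clock: 17.75
eef_pos: [0.4489, -0.0819, 0.028]
eef_rot: [3.141, -0.001, 1.288]
force: [0.6, 0.0, -0.2]
grip_width: 0.0928
```

Emit:
apply_moves(steps=[[0,0,0,0,0,0],[0,0,0,0,0,0],[0,0,0,0,0,0],[0,0,0,0,0,0],[0,0,0,0,0,0],[0,0,0,0,0,0],[0,0,0,0,0,0]], jaw=-1, force=30)

```text
clock: 18.45
eef_pos: [0.4482, -0.0827, 0.0277]
eef_rot: [3.141, 0.0, 1.287]
force: [-0.9, 0.3, 0.8]
grip_width: 0.0523
```

Emit:
apply_moves(steps=[[0,0,1,0,0,0],[0,0,4,0,0,0],[0,0,8,0,0,0],[0,0,12,0,0,0],[0,0,12,0,0,0],[0,0,12,0,0,0],[0,0,12,0,0,0]])

```text
clock: 19.15
eef_pos: [0.4466, -0.0827, 0.1465]
eef_rot: [-3.138, 0.001, 1.287]
force: [-0.7, -0.9, -3.3]
grip_width: 0.0516
```

```bash
python3 st.py
```

```text
19.15 [ 0.4466 -0.0827  0.1465] [-179.8    0.    73.7] F [-0.7 -0.9 -3.3] T [-0.01 -0.08 -0.  ] 0.0516 [ 0.44  0.46 -0.44  2.05  0.3   0.69 -0.47]
```

Emit:
apply_moves(steps=[[4,1,0,0,0,1],[8,2,0,0,0,2],[13.3,3,0,0,0,2],[13.3,3,0,0,0,2],[13.3,3,0,0,0,2],[13.3,3,0,0,0,2],[13.3,3,0,0,0,2]])

```text
clock: 19.85
eef_pos: [0.5791, -0.0532, 0.1468]
eef_rot: [-3.138, 0.001, 1.461]
force: [-0.4, -0.9, -2.4]
grip_width: 0.052
```

```bash
python3 st.py;python3 look.py cup0a
```

```text
19.85 [ 0.5791 -0.0532  0.1468] [-1.798e+02  1.000e-01  8.370e+01] F [-0.4 -0.9 -2.4] T [-0.02 -0.03 -0.03] 0.052 [ 0.34  0.64 -0.46  1.71  0.35  0.88 -0.38]
19.9 [ 0.5795 -0.0533  0.1472] [-1.799e+02  1.000e-01  8.370e+01] [ 0.34  0.64 -0.46  1.71  0.35  0.88 -0.38] [ 0.4 -0.1 -1.6]
mark 202.0 c [0.7685 0.0671 0.032 ] len [0.0112, 0.0431] ang -66.5
```

View pics/cup0a.png

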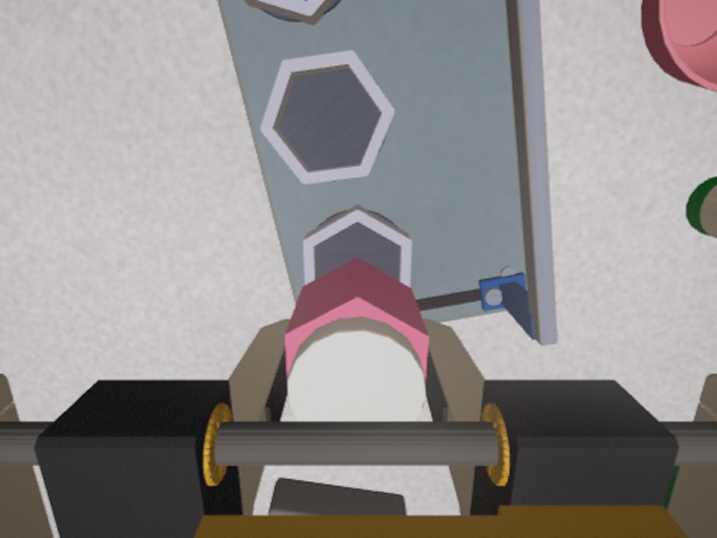

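Emit:
apply_moves(steps=[[0.1,0.1,-3,0,0,0],[0.1,0.1,-5,0,0,0],[0.1,0.1,-6,0,0,0],[0.1,0.1,-6.5,0,0,0],[0.1,0.1,-6.8,0,0,0],[0.1,0.1,-7.1,0,0,0],[0.1,0.1,-7.4,0,0,0],[0.1,0.1,-7.4,0,0,0]])

```text
clock: 20.7
eef_pos: [0.5824, -0.0517, 0.0788]
eef_rot: [3.139, 0.002, 1.461]
force: [-9.2, -0.8, 21.9]
grip_width: 0.0516
```

```bash
python3 st.py
```

```text
20.7 [ 0.5824 -0.0517  0.0788] [1.799e+02 1.000e-01 8.370e+01] F [-9.2 -0.8 21.9] T [-0.22  1.62 -0.04] 0.0516 [ 0.3   0.72 -0.41  1.77  0.41  0.74 -0.44]
```

Emit:
apply_moves(steps=[[0,0,0.2,0,0,0],[-0.1,0,0.2,0,0,0],[-0.2,0,0.2,0,0,0],[-0.2,-0.05,0.2,0,0,0],[-0.2,-0.1,0.2,0,0,0],[-0.2,-0.1,0.2,0,0,0]])

```text
clock: 21.3
eef_pos: [0.5821, -0.0518, 0.0791]
eef_rot: [3.136, -0.001, 1.462]
force: [-2.8, 0.7, 8.9]
grip_width: 0.0519
```

```bash
python3 st.py
```

```text
21.3 [ 0.5821 -0.0518  0.0791] [179.7  -0.   83.8] F [-2.8  0.7  8.9] T [ 0.01  0.36 -0.  ] 0.0519 [ 0.31  0.72 -0.42  1.77  0.41  0.73 -0.43]
```

Emit:
apply_moves(steps=[[0,0,0.4,0,0,0],[0,0,0.7,0,0,0],[0,0,0.7,0,0,0],[0,0,0.7,0,0,0]])

```text
clock: 21.7
eef_pos: [0.58, -0.0528, 0.0825]
eef_rot: [-3.141, 0.0, 1.461]
force: [-0.3, 0.5, -1.3]
grip_width: 0.0518
```

```bash
python3 st.py; python3 look.py cup0b; python3 - <<'E'
from h import *
im=np.load("w.npy"); save(im,"cup0b.png",4,(190,130,330,270))
E
```

```text
21.7 [ 0.58   -0.0528  0.0825] [-180.     0.    83.7] F [-0.3  0.5 -1.3] T [-0.07 -0.09 -0.04] 0.0518 [ 0.31  0.72 -0.42  1.77  0.41  0.74 -0.43]
21.75 [ 0.5799 -0.0527  0.0824] [-180.     0.    83.7] [ 0.31  0.72 -0.42  1.77  0.41  0.74 -0.43] [-0.1  0.3 -3.6]
foot 329.0 c [ 0.6745 -0.0783  0.044 ] len [0.0221, 0.0298] ang 3.1
```

View pics/cup0b.png

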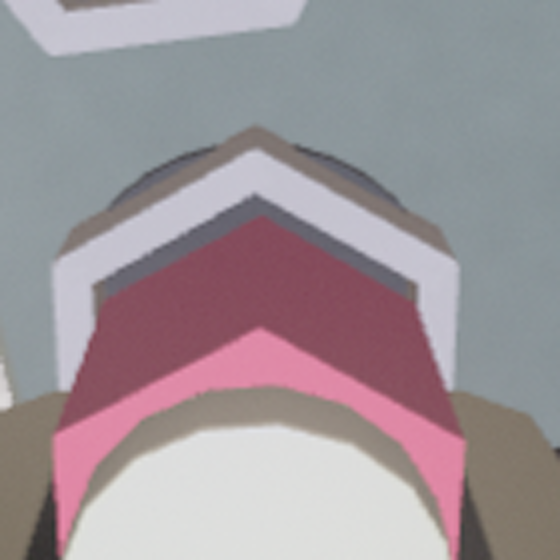

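Emit:
apply_moves(steps=[[-0.15,0.06,0,0,0,0],[-0.15,0.06,-0.2,0,0,0],[-0.15,0.06,-0.5,0,0,0],[-0.15,0.06,-0.8,0,0,0],[-0.15,0.06,-1,0,0,0],[-0.15,0.06,-1,0,0,0]])

```text
clock: 22.35
eef_pos: [0.5783, -0.052, 0.0721]
eef_rot: [-3.141, 0.0, 1.462]
force: [0.5, -0.4, -1.2]
grip_width: 0.0517
```

```bash
python3 st.py
```

```text
22.35 [ 0.5783 -0.052   0.0721] [-179.9    0.    83.7] F [ 0.5 -0.4 -1.2] T [-0.06 -0.05 -0.02] 0.0517 [ 0.31  0.73 -0.41  1.78  0.42  0.72 -0.44]
```

Dropped in. Press it home.

Emit:
apply_moves(steps=[[0,0,-0.3,0,0,0],[0,0,-0.6,0,0,0],[0,0,-0.9,0,0,0],[0,0,-1.2,0,0,0],[0,0,-1.2,0,0,0]])

```text
clock: 22.85
eef_pos: [0.5787, -0.052, 0.0634]
eef_rot: [3.141, 0.001, 1.461]
force: [-4.7, -0.8, 15.8]
grip_width: 0.0518
```

Emit:
apply_moves(steps=[[0,0,0.2,0,0,0],[0,0,0.2,0,0,0],[0,0,0.2,0,0,0],[0,0,0.2,0,0,0],[0,0,3,0,0,0],[0,0,8,0,0,0],[0,0,13,0,0,0],[0,0,17,0,0,0],[0,0,17,0,0,0]], jaw=1)

```text
clock: 23.75
eef_pos: [0.5823, -0.0512, 0.2368]
eef_rot: [3.129, -0.001, 1.461]
force: [0.3, 0.2, 0.5]
grip_width: 0.0927
```

```bash
python3 st.py
```

```text
23.75 [ 0.5823 -0.0512  0.2368] [ 1.793e+02 -1.000e-01  8.370e+01] F [0.3 0.2 0.5] T [ 0.   -0.07  0.02] 0.0927 [ 0.37  0.54 -0.51  1.61  0.29  1.06 -0.33]
```

Emit:
apply_moves(steps=[[1.6,28.1,-2,0,0,20.2],[1.6,28.1,-2,0,0,20.2],[1.6,28.1,-2,0,0,20.2],[1.6,28.1,-2,0,0,20.2],[1.6,28.1,-2,0,0,20.2],[1.6,28.1,-2,0,0,20.2],[1.6,28.1,-2,0,0,20.2],[1.6,28.1,-2,0,0,20.2],[1.6,28.1,-2,0,0,20.2],[1.6,28.1,-2,0,0,20.2],[1.6,28.1,-2,0,0,20.2],[1.6,28.1,-2,0,0,20.2]], jaw=-0.14)

```text
clock: 24.95
eef_pos: [0.5942, 0.2286, 0.2089]
eef_rot: [-3.141, -0.002, -3.053]
force: [-0.6, 0.0, -0.3]
grip_width: 0.0398
```

Emit:
apply_moves(steps=[[1.6,28.1,-2,0,0,20.2],[1.6,28.1,-2,0,0,20.2]])

```text
clock: 25.15
eef_pos: [0.6017, 0.3268, 0.2017]
eef_rot: [-3.139, -0.002, -2.758]
force: [0.3, 0.3, 0.7]
grip_width: 0.04
```

```bash
python3 look.py
```

```text
25.2 [0.5963 0.3395 0.2008] [ 1.794e+02 -1.000e-01 -1.569e+02] [-0.09  0.87 -0.98  1.32  0.7   1.31  0.91] [-0.7  6.8  0.5]
knob 1890.5 c [0.4925 0.482  0.086 ] len [0.0543, 0.0589] ang 53.6
knob 293.5 c [0.5969 0.2321 0.086 ] len [0.014, 0.0475] ang -176.0
foot 1133.5 c [0.6161 0.2305 0.044 ] len [0.0449, 0.084] ang -177.8
mark 53.0 c [0.6504 0.3783 0.032 ] len [0.0173, 0.061] ang 153.9
mark 26.5 c [0.5418 0.2641 0.032 ] len [0.0023, 0.0212] ang 94.0
```

Emit:
apply_moves(steps=[[0,0,0,0,0,0],[0,0,0,0,0,0]])

```text
clock: 25.4
eef_pos: [0.6, 0.3281, 0.202]
eef_rot: [-3.14, -0.002, -2.759]
force: [0.4, 0.0, -0.7]
grip_width: 0.0399
```

```bash
python3 st.py
```

```text
25.4 [0.6    0.3281 0.202 ] [-1.799e+02 -1.000e-01 -1.581e+02] F [ 0.4  0.  -0.7] T [ 0.06 -0.17  0.07] 0.0399 [-0.08  0.86 -0.97  1.32  0.7   1.31  0.9 ]
```

Emit:
apply_moves(steps=[[-0.1,-3,1,0,0,-1.2],[-0.2,-6,1,0,0,-2.4],[-0.3,-9.8,1,0,0,-3.4],[-0.3,-9.8,1,0,0,-3.4],[-0.3,-9.8,1,0,0,-3.4],[-0.3,-9.8,1,0,0,-3.4]])

```text
clock: 26.0
eef_pos: [0.5971, 0.2308, 0.2137]
eef_rot: [3.141, 0.0, -3.055]
force: [-1.3, -0.7, 0.3]
grip_width: 0.0398
```

```bash
python3 look.py back
```

```text
26.05 [0.5969 0.2315 0.2137] [ 179.9   -0.  -175. ] [ 0.08  0.77 -0.94  1.45  0.64  1.24  0.73] [0.6 0.1 0.3]
knob 2744.0 c [0.5073 0.4557 0.086 ] len [0.05, 0.0733] ang 46.2
knob 403.0 c [0.5966 0.2298 0.086 ] len [0.0098, 0.0483] ang 5.1
foot 1734.0 c [0.6169 0.2308 0.044 ] len [0.0437, 0.0818] ang 5.9
mark 706.0 c [ 0.5831 -0.0485  0.032 ] len [0.0245, 0.0575] ang 170.3
mark 300.5 c [0.6496 0.3916 0.032 ] len [0.0309, 0.0601] ang 155.4
```

View pics/back.png

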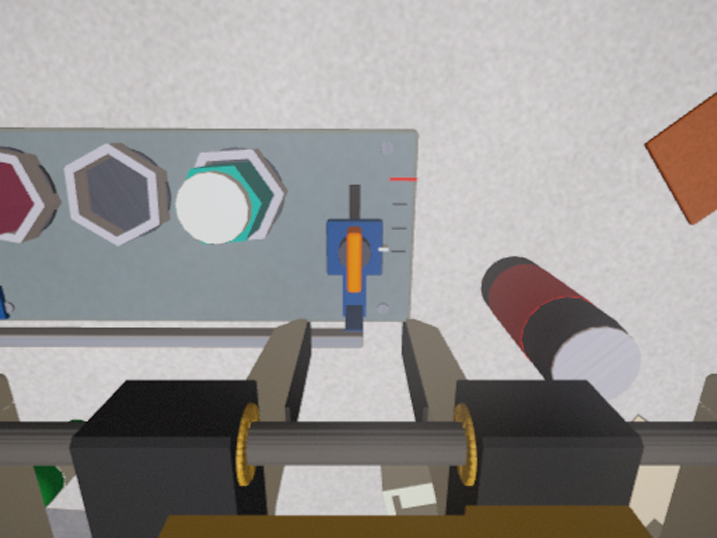

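Emit:
apply_moves(steps=[[0,0,-5,0,0,0],[0,0,-9,0,0,0],[0,0,-12,0,0,0],[0,0,-14,0,0,0],[0,0,-14.7,0,0,0],[0,0,-14.7,0,0,0],[0,0,-14.7,0,0,0]])

```text
clock: 26.75
eef_pos: [0.5977, 0.2319, 0.0678]
eef_rot: [3.14, 0.002, -3.055]
force: [0.4, 0.8, 0.5]
grip_width: 0.0399
```

Emit:
apply_moves(steps=[[0,0,0,0,0,0],[0,0,0,0,0,0],[0,0,0,0,0,0],[0,0,0,0,0,0],[0,0,0,0,0,0],[0,0,0,0,0,0]], jaw=-1, force=30)

```text
clock: 27.35
eef_pos: [0.5982, 0.2295, 0.0684]
eef_rot: [-3.14, 0.002, -3.057]
force: [-0.7, -2.9, 6.8]
grip_width: 0.0109
```

```bash
python3 st.py; python3 - <<'E'
from h import *
c=eyes.calibration("wrist"); T=np.eye(4);T[:3,:3]=R.from_euler("xyz",np.radians([179.9,0,-175.])).as_matrix();T[:3,3]=[.5969,.2315,.2137];P=T@np.array(c["tool_from_camera"])
a=ray(c,P,403/1.4,180/1.4,.032);b=ray(c,P,384/1.4,249/1.4,.032); print(a,b,(b-a)[:2]@[.9966,.0828])
E
```

```text
27.35 [0.5982 0.2295 0.0684] [-1.799e+02  1.000e-01 -1.752e+02] F [-0.7 -2.9  6.8] T [-0.59  0.06 -0.05] 0.0109 [ 0.05  0.92 -0.83  1.6   0.79  0.99  0.61]
[0.54284348 0.26544594 0.032     ] [0.60133886 0.25630236 0.032     ] 0.0575394093575449
```

Emit:
apply_moves(steps=[[-0.5,-0.04,0,0,0,0],[-1,-0.08,0,0,0,0],[-1.5,-0.12,0,0,0,0],[-2,-0.17,0,0,0,0],[-2.5,-0.21,0,0,0,0],[-3,-0.25,0,0,0,0],[-3.5,-0.29,0,0,0,0],[-4,-0.33,0,0,0,0],[-4.5,-0.37,0,0,0,0],[-5,-0.42,0,0,0,0],[-5.4,-0.45,0,0,0,0],[-5.4,-0.45,0,0,0,0]])

```text
clock: 28.55
eef_pos: [0.5466, 0.2253, 0.0684]
eef_rot: [-3.141, 0.007, -3.058]
force: [3.8, -2.2, 5.7]
grip_width: 0.0106
```

Emit:
apply_moves(steps=[[0,0,0,0,0,0],[0,0,0,0,0,0]])

```text
clock: 28.75
eef_pos: [0.5466, 0.2253, 0.0683]
eef_rot: [-3.141, 0.006, -3.058]
force: [4.3, -2.9, 6.4]
grip_width: 0.0108
```

```bash
python3 look.py mark; python3 - <<'E'
from h import *
im=np.load("w.npy"); save(im,"mark.png",3,(200,0,400,190))
E
```

```text
28.8 [0.5466 0.2252 0.0683] [-179.9    0.4 -175.2] [ 0.05  0.86 -0.83  1.75  0.8   0.9   0.52] [ 4.9 -2.   5.4]
knob 1632.0 c [0.5425 0.225  0.086 ] len [0.0102, 0.0529] ang 5.3
foot 1457.5 c [0.5372 0.2245 0.044 ] len [0.0245, 0.0444] ang 94.7
foot 325.5 c [0.6415 0.2327 0.044 ] len [0.0156, 0.0176] ang 94.8
mark 3397.5 c [0.6581 0.393  0.032 ] len [0.0558, 0.0692] ang 94.8
mark 88.0 c [0.5425 0.2642 0.032 ] len [0.0023, 0.0213] ang 94.7
```

View pics/mark.png

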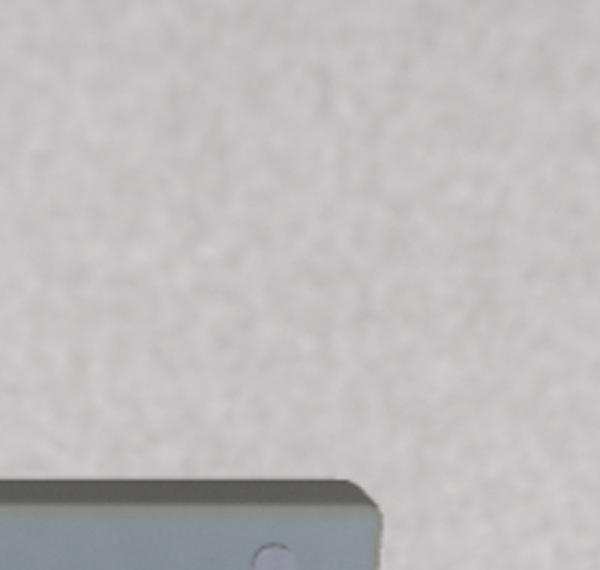

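```bash
cat > ptr.py <<'E'
from h import *
im,c,P=snap("wrist")
m=mask(im,172,180,120,80)|mask(im,0,2,120,80)
M=[b for b in blobs(m,15) if np.linalg.norm(ray(c,P,*b[1][0],.032)[:2]-[.5425,.2645])<.01]
r=M[0][1]; a=ray(c,P,*r[0],.032); print("mark px",r[0],a.round(4))
u,v=map(int,r[0])
g=im.min(2); w=cv2.inRange(g,150,255); k=np.zeros_like(w); k[v-45:v+60,u-60:u+25]=255
for A,q,kk in blobs(w&k,6):
    b=ray(c,P,*q[0],.032); print(round(A),np.round(q[0],1),np.round(q[1],1),b.round(4),"dx mm",round(1000*float((b-a)[:2]@[.9966,.0828]),1))
E
python3 ptr.py
```

```text
mark px (309.0, 220.5) [0.5425 0.2642 0.032 ]
911 [326.5 222.5] [95. 13.] [0.543  0.2769 0.032 ] dx mm 1.6
28 [289.5 232.5] [ 3. 11.] [0.553  0.2515 0.032 ] dx mm 9.4
```

```bash
python3 - <<'E'
from h import *
im=np.load("w.npy"); save(im,"mark2.png",5,(215,150,365,270))
E
```

```text
(no output)
```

View pics/mark2.png

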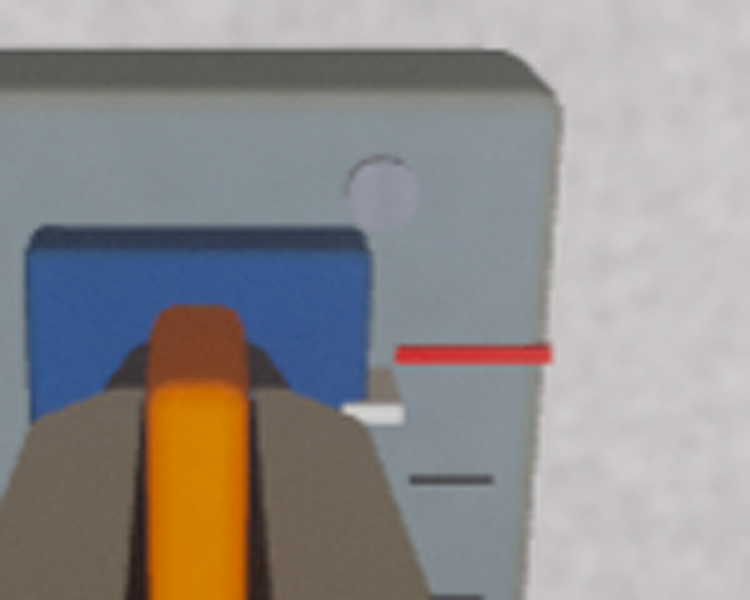

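Emit:
apply_moves(steps=[[-0.1,0,0,0,0,0],[-0.2,-0.02,0,0,0,0],[-0.33,-0.03,0,0,0,0],[-0.33,-0.03,0,0,0,0],[-0.33,-0.03,0,0,0,0]])

```text
clock: 29.35
eef_pos: [0.5436, 0.225, 0.0683]
eef_rot: [-3.141, 0.007, -3.058]
force: [4.7, -2.3, 6.0]
grip_width: 0.0109
```

```bash
cat > foot.py <<'E'
from h import *
im,c,P=snap("wrist"); o=manip.get_obs(); print(o["eef_pos"].round(4),o["force"].round(1))
m=mask(im,172,180,120,80)|mask(im,0,2,120,80)
M=[b for b in blobs(m,15) if np.linalg.norm(ray(c,P,*b[1][0],.032)[:2]-[.5425,.2645])<.01][0]
a=ray(c,P,*M[1][0],.032)
h=cv2.cvtColor(im,cv2.COLOR_RGB2HSV)
e=[]
for u in (228,232,236,270,274,278):   # foot's top face: bright blue; first row from above
    col=h[150:260,u]; ok=(col[:,0]>100)&(col[:,0]<125)&(col[:,1]>120)&(col[:,2]>105); 
    v=150+np.argmax(ok)-.5; e.append(((ray(c,P,u,v,.044)-a)[:2]@[.9966,.0828]+.023)*1000); 
print("axis-mark mm per column",np.round(e,1),"value at 250?",h[205,232])
E
python3 foot.py; python3 st.py
```

```text
[0.5437 0.225  0.0683] [ 5.1 -3.8  6. ]
axis-mark mm per column [-0.3 -0.3 -0.3 -0.3  0.4 -0.3] value at 250? [109 153 140]
29.4 [0.5437 0.225  0.0683] [-180.     0.4 -175.2] F [ 5.1 -3.8  6. ] T [-0.6  -1.18  0.04] 0.0111 [ 0.05  0.86 -0.83  1.76  0.8   0.9   0.51]
```

Emit:
apply_moves(steps=[[0.1,0,0,0,0,0],[0.15,0.02,0,0,0,-1.4],[0.17,0.06,0,0,0,-2.8],[0.18,0.09,0,0,0,-4.2],[0.2,0.11,0,0,0,-5.6],[0.22,0.13,0,0,0,-7],[0.24,0.15,0,0,0,-8.4],[0.26,0.17,0,0,0,-9.8],[0.28,0.18,0,0,0,-11.2],[0.29,0.19,0,0,0,-12.6],[0.3,0.2,0,0,0,-14],[0.3,0.2,0,0,0,-14]])

```text
clock: 30.6
eef_pos: [0.5448, 0.2268, 0.0683]
eef_rot: [3.139, 0.003, 2.002]
force: [1.7, -3.2, 8.5]
grip_width: 0.0109
```

```bash
python3 st.py
```

```text
30.6 [0.5448 0.2268 0.0683] [179.8   0.2 114.7] F [ 1.7 -3.2  8.5] T [-0.84 -0.43 -0.07] 0.0109 [-0.12  0.77 -0.52  1.76  0.53  0.76 -0.48]
```

Emit:
apply_moves(steps=[[0,0,0,0,0,-0.5],[0,0,0,0,0,-1],[0,0,0,0,0,-1.5],[0,0,0,0,0,-1.5]])

```text
clock: 31.0
eef_pos: [0.545, 0.2269, 0.0683]
eef_rot: [3.138, 0.002, 1.873]
force: [2.1, -3.4, 7.0]
grip_width: 0.0107
```

```bash
python3 st.py
```

```text
31.0 [0.545  0.2269 0.0683] [1.798e+02 1.000e-01 1.073e+02] F [ 2.1 -3.4  7. ] T [-0.81 -0.47  0.03] 0.0107 [-0.14  0.76 -0.49  1.76  0.5   0.75 -0.58]
```

Emit:
apply_moves(steps=[[0,0,0,0,0,-0.5],[0,0,0,0,0,-1],[0,0,0,0,0,-1]])

```text
clock: 31.3
eef_pos: [0.545, 0.227, 0.0683]
eef_rot: [3.137, 0.002, 1.789]
force: [1.8, -2.8, 7.0]
grip_width: 0.011
```

```bash
python3 st.py
```

```text
31.3 [0.545  0.227  0.0683] [1.797e+02 1.000e-01 1.025e+02] F [ 1.8 -2.8  7. ] T [-0.86 -0.5   0.54] 0.011 [-0.15  0.76 -0.46  1.76  0.48  0.74 -0.65]
```

Emit:
apply_moves(steps=[[0,0,0,0,0,-0.4],[0,0,0,0,0,-0.4]])

```text
clock: 31.5
eef_pos: [0.5449, 0.2272, 0.0683]
eef_rot: [3.137, 0.002, 1.755]
force: [2.4, -4.3, 8.0]
grip_width: 0.0121
```

Emit:
apply_moves(steps=[[0,0,0,0,0,0],[0,0,0,0,0,0],[0,0,0,0,0,0],[0,0,0,0,0,0],[0,0,3,0,0,0],[0,0,8,0,0,0],[0,0,13,0,0,0],[0,0,14.5,0,0,0],[0,0,14.5,0,0,0],[0,0,14.5,0,0,0]], jaw=-0.14)

```text
clock: 32.5
eef_pos: [0.5414, 0.2272, 0.2099]
eef_rot: [-3.138, 0.001, 1.753]
force: [-0.0, -0.1, -0.0]
grip_width: 0.0403
```

```bash
python3 st.py; python3 look.py; python3 - <<'E'
from h import *
im,c,P=snap("wrist"); 
# foot front/back edge & pointer white block
m=cv2.inRange(im.min(2),170,255); a=np.array([.5425,.2642,.032]); u,v=map(int,proj(c,P,a)); print("mark px",u,v)
k=np.zeros_like(m);k[v-25:v+25,u-30:u+30]=255
for A,q,kk in blobs(m&k,3): print("white",A,np.round(q[0],1),[((ray(c,P,*q[0],z)-a)[:2]@[.9966,.0828]*1000).round(1) for z in (.032,.04)])
save(im,"fin.png",1.4)
E
```

```text
32.5 [0.5414 0.2272 0.2099] [-1.798e+02  1.000e-01  1.005e+02] F [-0.  -0.1 -0. ] T [-0.03 -0.09 -0.02] 0.0403 [-0.1   0.59 -0.55  1.62  0.34  1.04 -0.57]
32.55 [0.5413 0.2269 0.2092] [-1.797e+02  1.000e-01  1.005e+02] [-0.1   0.59 -0.55  1.62  0.34  1.04 -0.57] [ 0.  -0.3  0.1]
knob 394.0 c [0.5448 0.2275 0.086 ] len [0.0103, 0.0464] ang -71.8
foot 811.0 c [0.5771 0.2336 0.044 ] len [0.0468, 0.0528] ang 17.9
foot 369.5 c [0.5331 0.2251 0.044 ] len [0.0199, 0.0444] ang 93.9
mark 1596.0 c [0.6276 0.3853 0.032 ] len [0.0509, 0.07] ang -60.7
mark 238.5 c [ 0.5799 -0.0533  0.032 ] len [0.0187, 0.0521] ang 10.6
mark px 262 142
white 699.5 [261.5 124.5] [np.float64(-2.7), np.float64(-3.0)]
white 5.5 [260.5 157.9] [np.float64(0.1), np.float64(-0.2)]
```

Emit:
apply_moves(steps=[[-2.1,-56,1.5,0,0,-5.5],[-2.1,-56,1.5,0,0,-5.5],[-2.1,-56,1.5,0,0,-5.5],[-2.1,-56,1.5,0,0,-5.5],[-2.1,-56,1.5,0,0,-5.5],[-2.1,-56,1.5,0,0,-5.5],[-2.1,-56,1.5,0,0,-5.5],[-2.1,-56,1.5,0,0,-5.5],[-2.1,-56,1.5,0,0,-5.5],[-2.1,-56,1.5,0,0,-5.5],[-2.1,-56,1.5,0,0,-5.5],[-2.1,-56,1.5,0,0,-5.5]], jaw=-1)

```text
clock: 33.8
eef_pos: [0.5182, -0.3406, 0.2235]
eef_rot: [-3.137, 0.004, 1.261]
force: [-0.0, -0.9, -0.2]
grip_width: 0.0003
```

Emit:
apply_moves(steps=[[0,0,0,0,0,0],[0,0,0,0,0,0]])

```text
clock: 34.0
eef_pos: [0.522, -0.3297, 0.2251]
eef_rot: [-3.139, -0.003, 1.275]
force: [0.4, -0.1, -0.5]
grip_width: 0.0002
```

```bash
python3 st.py; python3 - <<'E'
from h import *
im,c,P=snap("wrist"); np.save("k.npy",im)
for n,m in {"Y":mask(im,24,34,120,90),"B":mask(im,105,125,120,60),"R":mask(im,0,6,150,80)|mask(im,172,180,150,80),"G":mask(im,45,85,100,40)}.items():
    for A,r,k in blobs(m,100)[:3]:
        p=ray(c,P,*r[0],.062)
        if np.linalg.norm(p[:2]-[.525,-.329])<.08: print(n,A,np.round(r[0],1),p.round(4),"size mm",np.round([np.linalg.norm(ray(c,P,r[0][0]+s,r[0][1],.062)-p)*1000 for s in r[1]],1))
E
```

```text
34.0 [ 0.522  -0.3297  0.2251] [-179.8   -0.2   73.1] F [ 0.4 -0.1 -0.5] T [-0.02 -0.11  0.  ] 0.0002 [ 0.76  0.59 -0.4   1.52  0.24  1.09  0.02]
Y 379.5 [279.3 151.3] [ 0.556  -0.3096  0.062 ] size mm [23.9 24.7]
B 340.0 [278.5 195.5] [ 0.5415 -0.3584  0.062 ] size mm [24.2 24.2]
R 373.0 [232.  151.5] [ 0.5066 -0.2948  0.062 ] size mm [23.9 23.9]
G 316.5 [233.5 196.5] [ 0.4919 -0.3445  0.062 ] size mm [21.7 24. ]
```

Emit:
apply_moves(steps=[[3.4,2,-4,0,0,0],[3.4,2,-8,0,0,0],[3.4,2,-12,0,0,0],[3.4,2,-13.5,0,0,0],[3.4,2,-14.5,0,0,0],[3.4,2,-15.2,0,0,0],[3.4,2,-15.8,0,0,0],[3.4,2,-16.4,0,0,0],[3.4,2,-16.8,0,0,0],[3.4,2,-16.8,0,0,0],[3.4,2,-16.8,0,0,0]])

```text
clock: 35.15
eef_pos: [0.5573, -0.3124, 0.0641]
eef_rot: [3.138, 0.001, 1.272]
force: [-5.9, 2.9, 22.1]
grip_width: 0.0006
```

```bash
python3 st.py
```

```text
35.15 [ 0.5573 -0.3124  0.0641] [1.798e+02 1.000e-01 7.290e+01] F [-5.9  2.9 22.1] T [ 0.62  1.33 -0.02] 0.0006 [ 0.67  0.8  -0.33  1.62  0.34  0.78 -0.11]
```

Emit:
apply_moves(steps=[[0,0,2,0,0,0],[0,0,5,0,0,0],[-0.7,-2.4,5,0,0,0],[-1.5,-4.7,5,0,0,0],[-1.5,-4.7,5,0,0,0],[-1.5,-4.7,3.5,0,0,0],[-1.5,-4.7,2.2,0,0,0],[-1.5,-4.7,1.4,0,0,0],[-1.5,-4.7,0.8,0,0,0],[-1.5,-4.7,0.3,0,0,0],[-1.5,-4.7,0,0,0,0],[-1.5,-4.7,0,0,0,0]])

```text
clock: 36.35
eef_pos: [0.5407, -0.3569, 0.0639]
eef_rot: [-3.139, -0.0, 1.274]
force: [-9.5, 6.9, 28.6]
grip_width: 0.0009
```

```bash
python3 st.py
```

```text
36.35 [ 0.5407 -0.3569  0.0639] [-179.8   -0.    73. ] F [-9.5  6.9 28.6] T [1.5  2.33 0.01] 0.0009 [ 0.74  0.81 -0.34  1.58  0.34  0.81 -0.03]
```

Emit:
apply_moves(steps=[[0,0,2,0,0,0],[0,0,5,0,0,0],[-2.5,0.6,5,0,0,0],[-4.9,1.2,5,0,0,0],[-4.9,1.2,5,0,0,0],[-4.9,1.2,3.5,0,0,0],[-4.9,1.2,2.2,0,0,0],[-4.9,1.2,1.4,0,0,0],[-4.9,1.2,0.8,0,0,0],[-4.9,1.2,0.4,0,0,0],[-4.9,1.2,0.1,0,0,0],[-4.9,1.2,0.1,0,0,0]])

```text
clock: 37.55
eef_pos: [0.4923, -0.3468, 0.064]
eef_rot: [-3.141, 0.001, 1.273]
force: [-7.6, 3.8, 25.8]
grip_width: 0.0006
```

```bash
python3 st.py
```

```text
37.55 [ 0.4923 -0.3468  0.064 ] [-1.80e+02  1.00e-01  7.29e+01] F [-7.6  3.8 25.8] T [ 0.95  1.67 -0.02] 0.0006 [ 0.78  0.76 -0.34  1.72  0.35  0.72 -0.04]
```

All three keys pressed. Retract clear and check the final scene.

Emit:
apply_moves(steps=[[0,0,3,0,0,0],[0,0,8,0,0,0],[0,0,13,0,0,0],[0,0,16,0,0,0],[-10,-8,16,0,0,0],[-12,-12,16,0,0,0],[-12,-12,16,0,0,0],[-12,-12,16,0,0,0],[-12,-12,16,0,0,0]])

```text
clock: 38.45
eef_pos: [0.3679, -0.4713, 0.219]
eef_rot: [-3.14, 0.003, 1.264]
force: [0.2, 0.5, -0.5]
grip_width: 0.0007
```

```bash
python3 st.py; python3 - <<'E'
from h import *
t=eyes.read_camera("top"); s=eyes.read_camera("side")
a=cv2.resize(t[120:260,110:370],None,fx=3,fy=2.0); a=cv2.resize(t[120:250,110:370],(780,390)); b=cv2.resize(s[120:390,150:330],(300,450))
save(a,"final_t.png")
L=cv2.resize(t[120:250,110:370],(560,280)); Rr=cv2.resize(s[130:330,170:330],(480,600))
out=np.zeros((600,800,3),np.uint8); out[:600,320:]=Rr; out[:160,:320]=cv2.resize(t[120:250,110:370],(320,160)); save(out,"final.png")
E
```

```text
38.45 [ 0.3679 -0.4713  0.219 ] [-1.799e+02  1.000e-01  7.240e+01] F [ 0.2  0.5 -0.5] T [ 0.02 -0.06  0.03] 0.0007 [ 1.12  0.57 -0.4   1.58  0.25  1.04  0.34]
```

View pics/final.png

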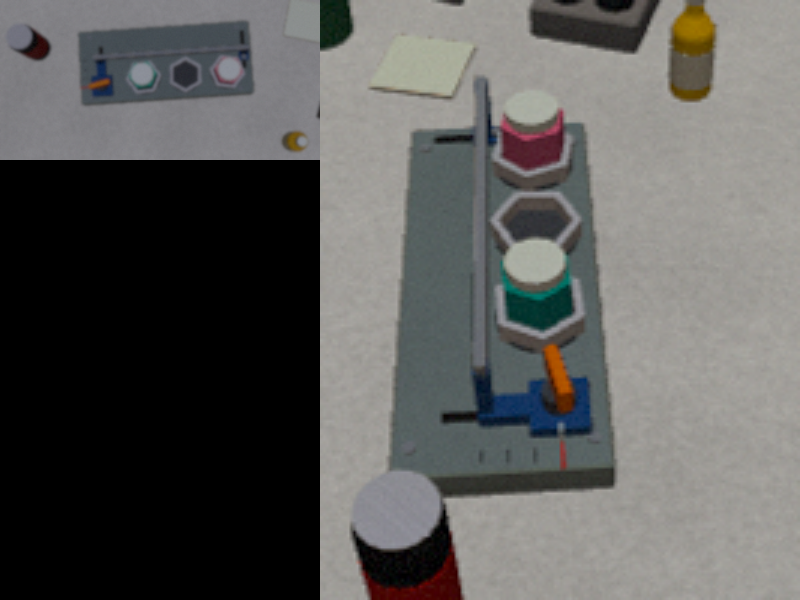

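The pink and teal jars are upright and down in their cups. The pointer is at the red mark, and the bottle and can are standing where they were.

```bash
python3 -c "
from plant import manip
print(manip.job_done())"
```

```text
the job is handed in; nothing more can be done
None
```

I finished every step in the order you gave and handed the job in at about 38 s of the 210 s.

- **Making room:** I turned the clamp knob anticlockwise to its stop, then pushed the rail back to its stop.
- **Jars:** only the teal and pink jars were there. Teal is in cup 2 and pink in cup 0, both pressed down to the floor. Pink first landed on the rim, at about 22 N, and went in after a small sideways correction.
- **Rail and clamp:** the pointer is within about 0.3 mm of the red mark. I tightened the knob until it stopped; it measured about 77° from fully loose, which matches fully tight.
- **Keys:** yellow, blue and green each went down the full 6 mm, in that order, with 22 to 29 N on the tool. Red was not pressed.

**Last look:** both jars are upright in their cups, the pointer is beside the red mark, and the bottle and can are upright where they were. The robot was touching nothing.

**Slip:** on the way back to the knob I repeated a move by mistake, and the arm went about 10 cm too far towards the can. It passed above it, and the can showed no sign of having moved.

**Disagreement:** the top camera read positions up to 5 mm off from the wrist camera in y, so I used the wrist readings and contact.

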